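# Spring check of a tilting laser mount

## Task

Check the two springs of the laser's tilt plate with a fingertip: press the round pad straight down until the pointer beside it is level with the black clip on its scale, keep it there for about a second, and let it spring fully back up; then do the same with the square pad. Stop at the mark rather than running clearly past it, press only one corner at a time, and do not lift or shift the mount, its clips or the things lying around.

Things in the scene. Friction and masses are not known exactly. Their poses are not given: they have to be found in the camera images.
- mount: laser mount: loose 4 kg steel base 220 (x) x 340 (y) x 14 mm, origin at the centre of its underside, z up, -x side towards the robot at yaw 0. Above it a V-shaped aluminium tilt plate: ball pivot 70 mm to -x of the origin, two 45-degree arms to +x-y and +x+y, each on a spring. Laser head (48 mm across, top 134 mm up) between the arms; two upright white scale boards, 34 mm wide, top 104 mm up
- pad_round: rubber press pad, round disc 30 mm across, on the end of the tilt plate's -y arm, 100 mm to -y and 30 mm to +x of the mount's origin. Origin at the centre of its underside; upper face 8 mm above that (86 mm above the table at rest). Pressing it straight down takes about 3 N to start and 8 N at full travel (20 mm); it springs back when released
- tip_round (a point): end of the steel pointer that sticks out 55 mm beyond the centre of the round pad along the same arm; 74 mm above the table at rest. It sinks 1.39 mm for each mm that the pad sinks; full travel 27 mm
- mark_round (a point): the mark for that pointer: the spot on the centre line of the black clip (40 mm wide, 4 mm high) clamped across the white scale board, where the pointer end should come. 10 to 20 mm below the resting pointer end; when the pointer is on its mark, tip_round and mark_round have the same height
- corner_round (a joint): angle (rad) by which the round-pad corner is pressed down: 0 at rest (spring home), 0.14 at the bottom stop; pointer drop = about 0.196 m x angle
- pad_square: rubber press pad, 30 mm square block, on the end of the tilt plate's +y arm, 100 mm to +y and 30 mm to +x of the mount's origin. Origin at the centre of its underside; upper face 8 mm above that (86 mm above the table at rest). Pressing it straight down takes about 3 N to start and 8 N at full travel (20 mm); it springs back when released
- tip_square (a point): end of the steel pointer that sticks out 55 mm beyond the centre of the square pad along the same arm; 74 mm above the table at rest. It sinks 1.39 mm for each mm that the pad sinks; full travel 27 mm
- mark_square (a point): the mark for that pointer: the spot on the centre line of the black clip (40 mm wide, 4 mm high) clamped across the white scale board, where the pointer end should come. 10 to 20 mm below the resting pointer end; when the pointer is on its mark, tip_square and mark_square have the same height
- corner_square (a joint): angle (rad) by which the square-pad corner is pressed down: 0 at rest (spring home), 0.14 at the bottom stop; pointer drop = about 0.196 m x angle
- wedge: small wooden stick 22 x 70 x 16 mm, lying on the mount's base beyond the laser head, between the scale boards; a bystander, origin at its underside
- tape: roll of masking tape, 90 mm across, 25 mm high, lying flat; a bystander, origin at its underside
- jar: glass screw jar with steel lid, 56 mm across, 70 mm high; a bystander, origin at its underside
- driver: screwdriver with wooden handle, lying; a bystander
- glue: black glue bottle, 56 mm across, 160 mm high, upright; a bystander, origin at its underside
- measure: yellow tape measure 65 x 38 x 60 mm; a bystander, origin at its underside
- offcut: plywood offcut 50 x 120 x 18 mm, lying flat; a bystander, origin at its underside

How it is judged:
By the outcome, as a careful person would: the job done as asked, in the order asked, and still so for the second after the job is handed in, with the robot touching nothing.
It also fails if it takes over 50 s, if anything falls off the work surface, if the arm or the gripper's body presses on something with over 40 N, if the wrist force passes 120 N, or if a joint passes its speed limit or range.

## Robot

A 6-joint arm with a two-finger parallel gripper is mounted at the origin on the work surface. World frame = base frame: x ahead of the robot, y to its left, z up, the work surface at z = 0. Lengths are in m, angles in degrees, forces in N, time in s.
With the tool pointing down it reaches from about 0.3 to 0.75 m from the base axis. Payload 8.5 kg.
Tool frame: the origin (TCP) lies on the centre line of the jaws, within the pads' length; the fingertips stand 14 mm ahead of it and the grasp point (between the pads) lies 5 mm behind it; z points along the fingers, x is the direction in which the jaws open and shut, and the axes are right-handed (so a half turn about z gives the same grasp; the last joint's range is limited). The gripper opens to 85 mm and grips with 20 to 120 N. Pads are 22 mm wide; open, the fingers measure 114 mm over their backs; the gripper's body (76 mm by 85 mm) begins 54 mm behind the grasp point. The pads swing forward as they close: fully open they stand 13 mm farther back than shut.
Start: joints at [-80.346, 21.807, 74.336, -0, 83.858, -12.336], TCP at [0.206, -0.51, 0.245] pointing down, gripper open.
Joint ranges: [-178.18, 178.18], [-50.72, 133.34], [12.68, 142.11], [-81.47, 261.47], [9.98, 163.14], [-165.26, 165.26]. Speed limits (degrees/s): [136.94, 136.94, 180, 180, 180, 180].

## Interface

Orientations are given as a 3x3 rotation matrix whose columns are the frame's x, y, z axes.
In Python, from rig import * gives the robot as it stands.
- The arm moves only by the shell command python3 -m crank 'ROWS' [FORCE]. ROWS is JSON, one flat list of numbers, 7 for each row, row after row: the turn, a rotation vector about the world's x, y, z in rad, then the shift along the world's x, y, z in m, then the opening in per cent of the stroke, from 0 (shut) to 100 (fully open). A call has 1 to 20 rows; each row shifts and turns the commanded pose from where the row before left it; what a row does not reach is not made up. A row lasts 1/10 s, in which the tool goes at most 50 mm and 8.59 degrees, less where a joint would pass 70% of its speed; a pose out of reach is approached as far as the arm can. A call is refused whole if a number of a shift passes 0.05 or a number of a turn 0.15, either way. A call with a gripper value outside its range is refused whole. The fingers move at their own pace and stop on an object; FORCE is the grip in N (left out, the last holds). Time passes only in rows, so rows that do not move let the fingers close. It gives the time, the measured TCP pose, the force and the opening at its end, in the units of the state.
- observe(): the state, without advancing time (a new reading comes with each control period).
- get_image(name): name is "scene" or "top" or "wrist"; returns a dict with "frame" (384x512x3 uint8, red, green, blue), "fov_y" (degrees; the focal length in pixels is half the picture's height over the tangent of half this angle, whatever the lens; pixels are square), "cx", "cy" (the principal point, pixels), "world_to_cam" (4x4, takes a point from world to camera coordinates). Camera axes: x right, y up, looking along -z (the intrinsics and any distortion apply to the point x, -y, -z); pixel columns grow to the right and rows downward; lengths in m; the calibration is good to about 2 mm. The wrist camera is an equidistant fisheye: a pixel r from the principal point sees the ray r / f radians off the axis. A picture is of the moment at which its call begins. There is no depth.
- close_job(): hands the job in, once; it reports no verdict.
The state is a dict: "time_s": time; "q": joint angles; "qvel": joint speeds; "joint_efforts": joint torques, N m; "position": TCP position; "tool_rot": TCP orientation; "ft_force": force on the tool from outside, world axes, zero at the start; "wrist_torque": the same for the moment, N m; "grip_width": finger opening in m.
Only numpy, scipy, OpenCV 4.12 (cv2) and the standard library are available. Lean on these libraries where they do the work, as an engineer would, in place of code of your own. Each camera call takes 0.05 s, during which the arm holds its last target. There are 200 camera calls.

## Working session

There is one attempt and no reset: what is moved stays moved. The work goes in short steps, Python scripts to look and compute and a shell command to move; the robot and the scene stay as the last step left them, time stands still between calls to the robot, and variables do not carry over. Pictures are saved under pics/ and viewed, about 8 in all and at most 12, crops included, and the job is handed in when it is done.

```bash
mkdir -p pics; ls; cat > h.py <<'E'
from rig import *
import numpy as np, cv2
def grab(n,name):
    d=get_image(n); cv2.imwrite(f'pics/{name}.png',d['frame'][:,:,::-1]); np.save(f'pics/{name}.npy',d,allow_pickle=True); return d
def load(name): return np.load(f'pics/{name}.npy',allow_pickle=True).item()
def ray(d,u,v,fish=False):
    f=d['frame'].shape[0]/2/np.tan(np.radians(d['fov_y']/2)); a=np.array([u-d['cx'],v-d['cy']])
    if fish:
        r=np.hypot(*a); t=r/f; c=np.array([*(a/max(r,1e-9)*np.sin(t)),np.cos(t)])
    else: c=np.array([*(a/f),1.])
    T=np.array(d['world_to_cam']); R=T[:3,:3]; o=-R.T@T[:3,3]; w=R.T@(c*[1,-1,-1]); return o,w/np.linalg.norm(w)
def onz(d,u,v,z,fish=False):
    o,w=ray(d,u,v,fish); return o+w*(z-o[2])/w[2]
def proj(d,p,fish=False):
    f=d['frame'].shape[0]/2/np.tan(np.radians(d['fov_y']/2)); T=np.array(d['world_to_cam']); c=(T[:3,:3]@p+T[:3,3])*[1,-1,-1]
    if fish:
        r=np.hypot(c[0],c[1]); k=f*np.arctan2(r,c[2])/r
    else: k=f/c[2]
    return np.array([d['cx']+k*c[0],d['cy']+k*c[1]])
E
python3 - <<'E'
from h import *
for n in ('scene','top'):
    d=grab(n,n+'0'); print(n,d['fov_y'],d['cx'],d['cy'],ray(d,d['cx'],d['cy']))
s=cv2.resize(np.hstack([cv2.imread('pics/scene0.png'),cv2.imread('pics/top0.png')]),None,fx=.78,fy=.78); cv2.imwrite('pics/both.png',s)
o=observe();print({k:o[k] for k in('time_s','ft_force','grip_width','tool_rot')})
E
```

```text
pics
scene 46.13688174486399 253.06776988338314 187.06908247926182 (array([1.26386626, 0.61776436, 0.99481546]), array([-0.52787777, -0.464451  , -0.71107688]))
top 53.755942529802226 252.71499695681885 186.98289921680822 (array([0.42154   , 0.02869818, 1.11052287]), array([ 0.14421745, -0.01813367, -0.98937985]))
{'time_s': 0.1, 'ft_force': array([-0.49942965, -0.16551798,  0.02748256]), 'grip_width': 0.08560428563299836, 'tool_rot': array([[ 3.74438894e-01, -9.27251562e-01, -2.34596543e-04],
       [-9.27250716e-01, -3.74438876e-01,  1.27983596e-03],
       [-1.27457196e-03, -2.61690549e-04, -9.99999153e-01]])}
```

View pics/both.png

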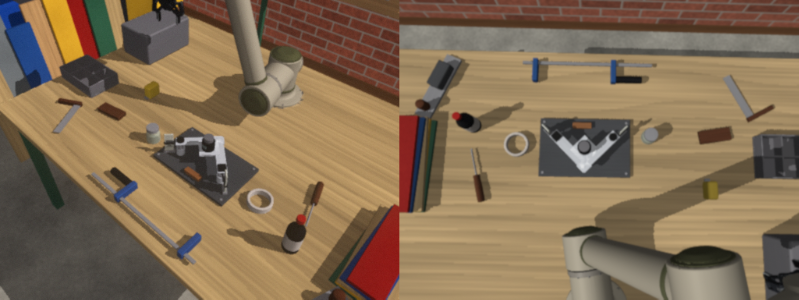

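The scene view shows the mount at about (265,205). In the top view it is at about (238,188), with the V opening away from the robot. Next I'll enlarge both.

```bash
python3 - <<'E'
from h import *
a=cv2.imread('pics/scene0.png')[155:265,190:340]; b=cv2.imread('pics/top0.png')[140:235,170:320]
a=cv2.resize(a,(750,550),interpolation=cv2.INTER_CUBIC);b=cv2.resize(b,(750,475),interpolation=cv2.INTER_CUBIC)
cv2.imwrite('pics/a.png',a);cv2.imwrite('pics/b.png',b)
E
```

```text
(no output)
```

View pics/a.png

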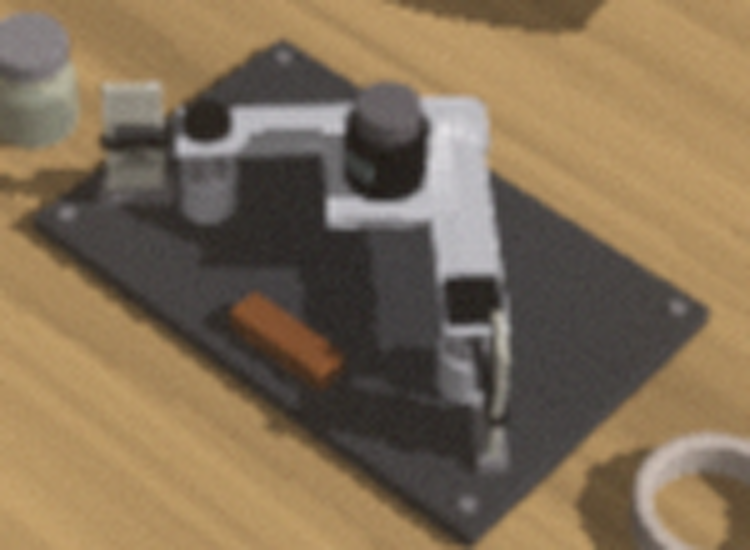

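View pics/b.png

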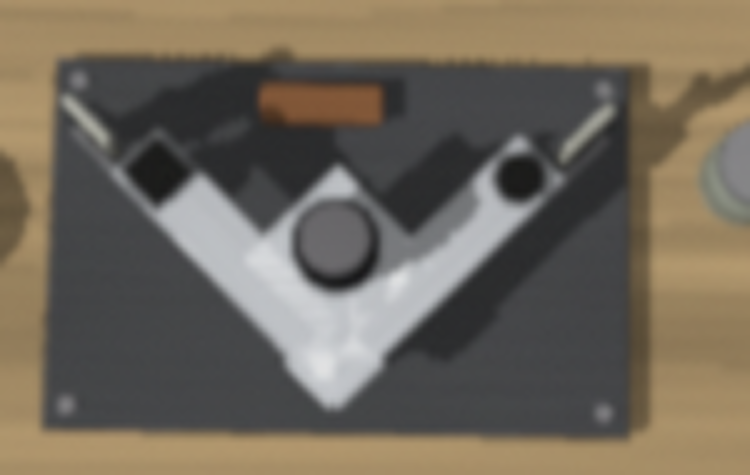

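Crop b shows the round pad at full pixel (274,175.4) and the square pad at (201.4,174). The base screws are at the corners. Crop a shows the round scale's clip, but the square's board is seen edge-on. Next I'll work out the geometry and the wrist camera pose.

```bash
python3 - <<'E'
from h import *
d=load('top0'); g=lambda u,v,z:onz(d,170+u/5,140+v/5,z)
r=g(520,177,.086);s=g(157,170,.086);h=g(336,240,.134)
print('pads',r,s,np.linalg.norm(r-s)); dv=(s-r)[:2]; yaw=np.arctan2(-dv[0],dv[1]); print('yaw',np.degrees(yaw),'head',h)
for p in((78,79),(604,90),(66,405),(603,413)):print('screw',g(*p,.016))
c,sn=np.cos(yaw),np.sin(yaw);R=np.array([[c,-sn],[sn,c]]);m=(r+s)[:2]/2-R@[.03,0];print('mount',m)
for n,y in(('r',-1),('s',1)):
    print('tip',n,m+R@[.03+.0389,y*.1389])
w=grab('wrist','w0');o=observe();T=np.array(w['world_to_cam']);Rt=np.array(o['tool_rot']);cp=-T[:3,:3].T@T[:3,3]
print('cam in tool',Rt.T@(cp-o['position']),'\n',(Rt.T@T[:3,:3].T).round(3),w['fov_y'],w['cx'],w['cy'])
a=load('scene0')
print('scale', [onz(d,170+u/5,140+v/5,.1) for u,v in((565,158),(612,108),(112,143),(66,97))])
E
```

```text
pads [ 0.60426104 -0.04802717  0.086     ] [0.60390943 0.15112744 0.086     ] 0.19915491250887352
yaw 0.10115529018137664 head [0.56037501 0.05112732 0.134     ]
screw [0.66977215 0.20789998 0.016     ]
screw [ 0.67007756 -0.10255131  0.016     ]
screw [0.47825912 0.20652892 0.016     ]
screw [ 0.47945229 -0.10256811  0.016     ]
mount [0.57408528 0.05149717]
tip r [ 0.6432304  -0.08728097]
tip s [0.64273995 0.1905186 ]
cam in tool [-0.00079018 -0.08254759 -0.1278502 ] 
 [[ 1.    -0.001  0.001]
 [-0.    -0.947 -0.323]
 [ 0.001  0.323 -0.947]] 65.70646984690485 256.15257051234124 184.93362615645816
scale [array([ 0.6127654 , -0.07135976,  0.1       ]), array([ 0.64106046, -0.0968853 ,  0.1       ]), array([0.61573051, 0.17429055, 0.1       ]), array([0.64058862, 0.20020707, 0.1       ])]
```

The mount is at (0.574, 0.051) with yaw about 0. The pad spacing of 199 mm agrees with the nominal 200. Next I'll bring the wrist camera low on the outer side of the round scale to measure the clip height.

```bash
python3 -m crank '[0,0,0.149,0.0165,0.0196,0,0, 0,0,0.149,0.0165,0.0196,0,0, 0,0,0.149,0.0165,0.0196,0,0, 0,0,0.149,0.0165,0.0196,0,0, 0,0,0.149,0.0165,0.0196,0,0, 0,0,0.149,0.0165,0.0196,0,0, 0,0,0.149,0.0165,0.0196,0,0, 0,0,0.149,0.0165,0.0196,0,0, 0,0,0.149,0.0165,0.0196,0,0, 0,0,0.149,0.0165,0.0196,0,0, 0,0,0.149,0.0165,0.0196,0,0, 0,0,0.149,0.0165,0.0196,0,0, 0,0,0.149,0.0165,0.0196,0,0, 0,0,0.149,0.0165,0.0196,0,0, 0,0,0.149,0.0165,0.0196,0,0, 0,0,0.149,0.0165,0.0196,0,0, 0,0,0.149,0.0165,0.0196,0,0, 0,0,0.149,0.0165,0.0196,0,0, 0,0,0.149,0.0165,0.0196,0,0, 0,0,0.149,0.0165,0.0196,0,0]' 20
python3 -m crank '[0,0,0.127,0,0,0,0, 0.051,-0.14,0,0,0,-0.01,0, 0.051,-0.14,0,0,0,-0.01,0, 0.051,-0.14,0,0,0,-0.01,0, 0.051,-0.14,0,0,0,-0.01,0, 0.051,-0.14,0,0,0,-0.02,0, 0.051,-0.14,0,0,0,-0.02,0, 0.051,-0.14,0,0,0,-0.02,0, 0,0,0,0,0,-0.01,0, 0,0,0,0,0,0,0]'
python3 - <<'E'
from h import *
w=grab('wrist','w1');o=observe();print(o['q'],o['position'],o['grip_width'],o['ft_force'],ray(w,256,192,True))
cv2.imwrite('pics/w1v.png',cv2.resize(w['frame'][:,:,::-1],(768,576),interpolation=cv2.INTER_CUBIC))
E
```

```text
time_s: 2.15
position: [0.5364, -0.117, 0.2451]
tool_rot: [[-0.226, 0.974, -0.001], [0.974, 0.226, 0.0], [0.0, -0.0, -1.0]]
ft_force: [-0.3, -0.9, 0.2]
grip_width: -0.0002
time_s: 3.15
position: [0.6102, -0.0613, 0.2478]
tool_rot: [[-0.242, 0.658, 0.713], [0.968, 0.119, 0.219], [0.059, 0.743, -0.666]]
ft_force: [-0.5, 0.5, -0.6]
grip_width: 0.0005
[ -29.84031899   16.76855203   96.6775326    53.12906873   42.86862055
 -165.20680798] [ 0.61015397 -0.06176819  0.24808821] 6.121872859590306e-05 [-0.96535415 -0.22428592  0.37837877] (array([ 0.46272436, -0.09895989,  0.2709568 ]), array([ 0.89644387,  0.24647712, -0.36828986]))
```

View pics/w1v.png

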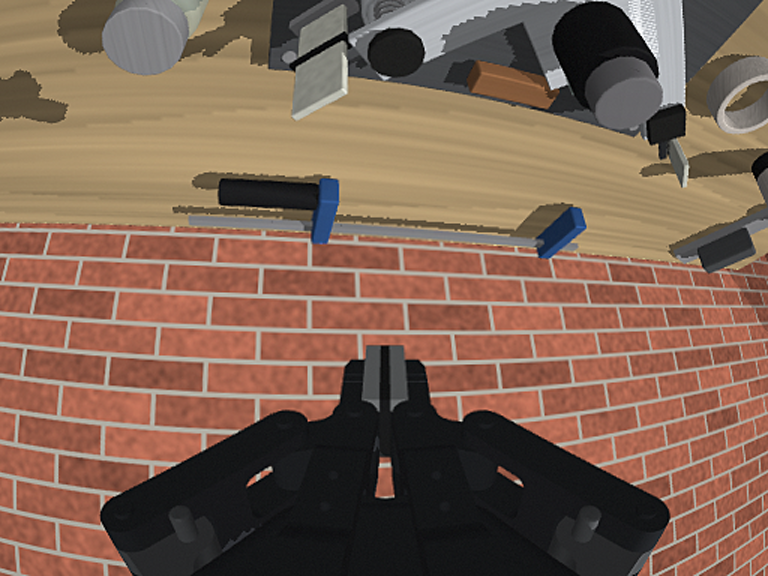

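The view is upside down because joint 6 stopped at its limit. It does show the outer face of the round board, with its clip at about (320,50), and all of the square board at about (675,155) of the enlarged picture. I'll use it for the round clip and enlarge that part.

```bash
python3 - <<'E'
from h import *
w=load('w1'); im=w['frame'][:,:,::-1][0:85,180:245]
cv2.imwrite('pics/w1r.png',cv2.resize(im,None,fx=7,fy=7,interpolation=cv2.INTER_CUBIC))
E
```

```text
(no output)
```

View pics/w1r.png

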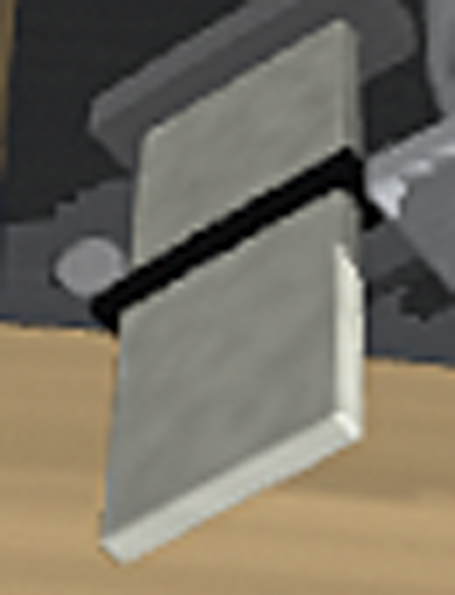

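```bash
cat >> h.py <<'E'
def planez(d,p0,n,u,v,fish=True):
    o,w=ray(d,u,v,fish); return o+w*(np.dot(p0-o,n)/np.dot(w,n))
E
python3 - <<'E'
from h import *
w=load('w1'); P=lambda x,y:((x-3)/7+180,(y-3)/7)
L=onz(w,*P(102,541),.104,True);R=onz(w,*P(338,414),.104,True);print(L,R,np.linalg.norm(L-R))
t=(L-R)/np.linalg.norm(L-R);print('angle',np.degrees(np.arctan2(t[1],t[0])))
n=np.array([t[1],-t[0],0]); n*=np.sign(n@[-1,-1,0])
for x,y in((180,277),(230,247),(320,195)):print('upper junction z',planez(w,L,n,*P(x,y)))
for off in(0,.002,.004,.006):
    print(off,[planez(w,L+n*off,n,*P(x,y))[2].round(4) for x,y in((180,235),(230,207),(320,160))])
print('board bottom',planez(w,L,n,*P(148,135)),planez(w,L,n,*P(340,22)))
T=np.array([.6432,-.0873,.074]);print('tip expected px',(proj(w,T,True)-[180,0])*7)
E
```

```text
[ 0.63645309 -0.09557661  0.104     ] [ 0.61342923 -0.07250325  0.104     ] 0.03259567327853366
angle -45.061528190195666
upper junction z [ 0.6302464  -0.08935658  0.06243187]
upper junction z [ 0.62479143 -0.08388988  0.06221031]
upper junction z [ 0.61532623 -0.07440433  0.06192509]
0 [np.float64(0.0531), np.float64(0.0534), np.float64(0.0543)]
0.002 [np.float64(0.0566), np.float64(0.0569), np.float64(0.0578)]
0.004 [np.float64(0.0601), np.float64(0.0604), np.float64(0.0613)]
0.006 [np.float64(0.0636), np.float64(0.0638), np.float64(0.0647)]
board bottom [ 0.63606405 -0.09518673  0.02342187] [ 0.61341991 -0.07249391  0.02350335]
tip expected px [176.6006368  410.72104643]
```

The round clip's upper edge meets the board at about z = 0.0622, so its centre is at about 0.060. The board spans 32.6 mm here against 34 mm stated, which allows about 1 mm of error. Now the mirrored view for the square scale.

```bash
python3 -m crank '[0,0,-0.147,-0.0045,0.0265,-0.008,0, 0,0,-0.147,-0.0045,0.0265,-0.008,0, 0,0,-0.147,-0.0045,0.0265,-0.008,0, 0,0,-0.147,-0.0045,0.0265,-0.008,0, 0,0,-0.147,-0.0045,0.0265,-0.012,0, 0,0,0,-0.0045,0.0265,-0.012,0, 0,0,0,-0.0045,0.0265,-0.012,0, 0,0,0,-0.0045,0.0265,-0.012,0, 0,0,0,0,0,0,0, 0,0,0,0,0,0,0]'
python3 - <<'E'
from h import *
w=grab('wrist','w2');o=observe();print(o['q'],o['position'],o['ft_force'],ray(w,256,192,True))
p=proj(w,np.array([.627,.187,.065]),True);print(p)
u,v=np.clip(p.round().astype(int),[50,40],[462,344]);print(u,v)
im=w['frame'][:,:,::-1][max(v-60,0):v+60,u-50:u+50];print(max(v-60,0),u-50)
cv2.imwrite('pics/w2r.png',cv2.resize(im,None,fx=5,fy=5,interpolation=cv2.INTER_CUBIC))
E
```

```text
time_s: 4.2
position: [0.5802, 0.0757, 0.1827]
tool_rot: [[0.165, 0.697, 0.698], [0.985, -0.15, -0.082], [0.047, 0.701, -0.712]]
ft_force: [0.2, 0.0, 0.3]
grip_width: -0.0002
[ -3.09177936  18.74717728 105.48248069 -13.13878002  11.44682645
 -70.58631452] [0.58047357 0.07531678 0.18306089] [-0.92572499  0.55329654  1.11617462] (array([0.43148403, 0.09928961, 0.21514619]), array([ 0.89553682, -0.12920233, -0.42581753]))
[388.14721381 114.52939005]
388 115
55 338
```

View pics/w2r.png

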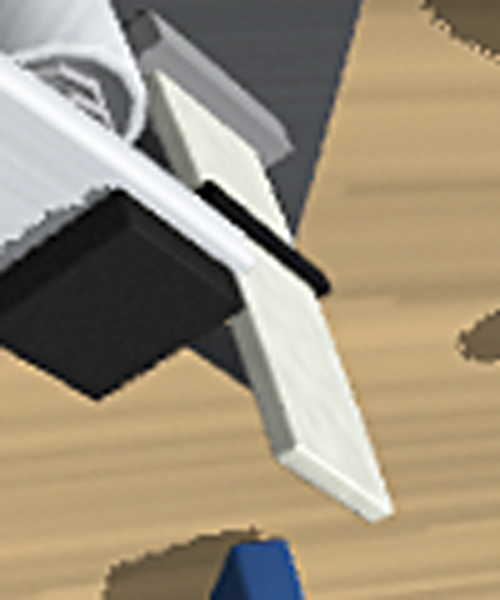

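```bash
cat > m.py <<'E'
from h import *
w=load('w2'); P=lambda x,y:((x-2)/5+338,(y-2)/5+55)
A=onz(w,*P(298,447),.104,True);B=onz(w,*P(393,512),.104,True);C=onz(w,*P(278,460),.104,True)
print(A,B,'w',np.linalg.norm(A-B),'thick',np.linalg.norm(A-C)); t=(B-A)/np.linalg.norm(A-B);print(np.degrees(np.arctan2(t[1],t[0])))
t=np.array([.7071,.7071,0]);n=np.array([-.7071,.7071,0])
g=cv2.cvtColor(cv2.imread('pics/w2r.png'),cv2.COLOR_BGR2GRAY).astype(float)
for x in(262,272,282,292):
    c=g[190:330,x]; k=np.argmin(c); dn=k+np.where(c[k:]>100)[0][0]+190; up=k-np.where(c[:k][::-1]>100)[0][0]+190
    print(x,up,dn,'junction z',planez(w,A,n,*P(x,dn)),'lower', [planez(w,A+n*o,n,*P(x,up))[2].round(4) for o in(0,.002,.003,.004)])
print('pad sq corners/tip px',[(proj(w,np.array(p),True)-[338,55])*5 for p in((.604,.151,.086),(.6427,.1905,.074))])
E
python3 m.py
```

```text
[0.61242883 0.17942625 0.104     ] [0.63543787 0.20281574 0.104     ] w 0.03280982325828491 thick 0.003981264043653201
45.46980412867364
262 224 247 junction z [0.62396563 0.19096305 0.05609417] lower [np.float64(0.0481), np.float64(0.0528), np.float64(0.0551), np.float64(0.0574)]
272 232 255 junction z [0.62639597 0.19339339 0.05604965] lower [np.float64(0.048), np.float64(0.0526), np.float64(0.055), np.float64(0.0573)]
282 241 264 junction z [0.62874046 0.19573788 0.05633141] lower [np.float64(0.0482), np.float64(0.0529), np.float64(0.0552), np.float64(0.0576)]
292 249 271 junction z [0.63144115 0.19843856 0.05591125] lower [np.float64(0.0481), np.float64(0.0527), np.float64(0.0551), np.float64(0.0574)]
pad sq corners/tip px [array([ 94.43712615, 329.75056543]), array([265.76104952, 392.2146125 ])]
```

The square clip's upper edge is at about z = 0.056, so its centre is at about 0.054. The estimated pad drops are 10.4 mm for the round pad and 14.6 mm for the square. Now I'll go above the round pad, pointing down, with the camera on the inner side so pointer and clip are both in view.

```bash
python3 -m crank '[0.0175,0.147,0,0,0,0.012,0, 0.0175,0.147,0,0,0,0.012,0, 0.0175,0.147,0,0,0,0.012,0, 0.0175,0.147,0,0,0,0.012,0, 0.0175,0.147,0,0,0,0.012,0, 0,0,-0.145,0.0016,-0.0082,0,0, 0,0,-0.145,0.0016,-0.0082,0,0, 0,0,-0.145,0.0016,-0.0082,0,0, 0,0,-0.145,0.0016,-0.0082,0,0, 0,0,-0.145,0.0016,-0.0082,0,0, 0,0,-0.145,0.0016,-0.0082,0,0, 0,0,-0.145,0.0016,-0.0082,0,0, 0,0,-0.145,0.0016,-0.0082,0,0, 0,0,-0.145,0.0016,-0.0082,0,0, 0,0,-0.145,0.0016,-0.0082,0,0, 0,0,-0.145,0.0016,-0.0082,0,0, 0,0,-0.145,0.0016,-0.0082,0,0, 0,0,-0.145,0.0016,-0.0082,0,0, 0,0,-0.145,0.0016,-0.0082,0,0, 0,0,-0.145,0.0016,-0.0082,0,0]'
cat > fix.py <<'E'
from h import *
import sys
from scipy.spatial.transform import Rotation as Ro
a=np.radians(float(sys.argv[1]));o=observe();x=np.array([np.cos(a),np.sin(a),0]);z=np.array([0,0,-1.]);Rd=np.c_[x,np.cross(z,x),z]
print('turn',Ro.from_matrix(Rd@np.array(o['tool_rot']).T).as_rotvec().round(4),'pos',o['position'],'q',np.round(o['q'],1),'F',o['ft_force'])
E
python3 fix.py -45
```

```text
time_s: 6.25
position: [0.6059, -0.0504, 0.2336]
tool_rot: [[0.697, -0.71, -0.095], [-0.717, -0.691, -0.092], [-0.0, 0.132, -0.991]]
ft_force: [-0.4, 0.2, -0.8]
grip_width: 0.0001
turn [ 0.0928 -0.0946  0.0136] pos [ 0.60586817 -0.05041026  0.23362115] q [-13.3  30.5  62.   -6.4  91.6  32.5] F [-0.37616341  0.20729629 -0.77174337]
```

```bash
python3 -m crank '[0.093,-0.095,0.0136,-0.003,0.0034,0,0, 0,0,0,0,0,-0.02,0, 0,0,0,0,0,-0.02,0, 0,0,0,0,0,-0.02,0, 0,0,0,0,0,-0.02,0, 0,0,0,0,0,-0.02,0, 0,0,0,0,0,-0.018,0, 0,0,0,0,0,0,0, 0,0,0,0,0,0,0, 0,0,0,0,0,0,0]'
python3 fix.py -45; python3 - <<'E'
from h import *
w=grab('wrist','w3'); s=grab('scene','s3')
for nm,p in(('pad',(.604,-.048,.086)),('tip',(.6432,-.0873,.074)),('mark',(.628,-.087,.06)),('tcp',observe()['position'])):print(nm,proj(w,np.array(p),True))
a=w['frame'][:,:,::-1]; a=cv2.resize(a[120:384,150:450],None,fx=2.2,fy=2.2,interpolation=cv2.INTER_CUBIC)
cv2.imwrite('pics/w3v.png',a)
E
```

```text
time_s: 7.25
position: [0.6033, -0.0463, 0.1166]
tool_rot: [[0.71, -0.704, 0.002], [-0.704, -0.71, -0.003], [0.004, 0.0, -1.0]]
ft_force: [-0.6, -0.3, 0.4]
grip_width: 0.0003
turn [ 0.003   0.0025 -0.0043] pos [ 0.60333231 -0.04625309  0.11659469] q [-15.5  33.7  76.2  -0.1  69.8  29.3] F [-0.62610631 -0.26105715  0.42062612]
pad [260.55044611 231.68771823]
tip [344.53368722 222.1113057 ]
mark [322.70633013 227.16773144]
tcp [257.58466391 257.91544974]
```

View pics/w3v.png

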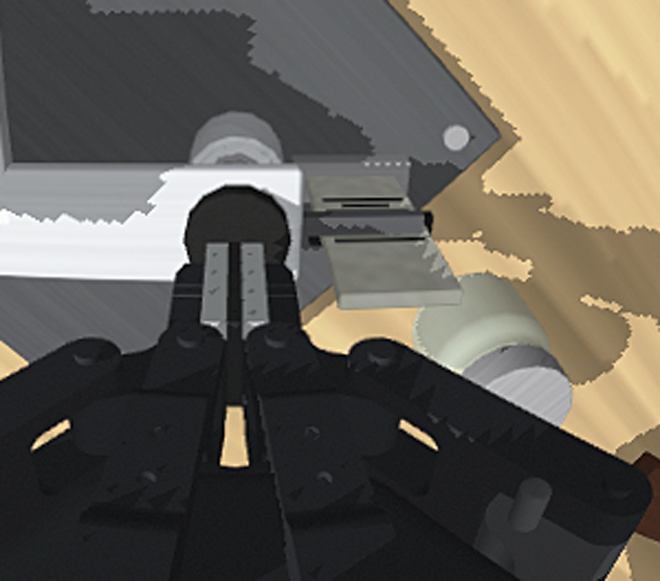

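The view shows the fingertips over the round pad (crop about (237,230)). The pointer lies across the clip at crop y of about 222, with its end at about (428,222). I'll check the centring, then press.

```bash
python3 - <<'E'
from h import *
w=load('w3');P=lambda x,y:((x-1)/2.2+150,(y-1)/2.2+120)
print('pad edge top',onz(w,*P(238,185),.086,True),'left',onz(w,*P(186,235),.086,True),'right',onz(w,*P(291,235),.086,True))
print('tip end',onz(w,*P(428,224),.074,True)); print('fingertip L,R',onz(w,*P(205,243),.1026,True),onz(w,*P(263,243),.1026,True))
E
python3 -m crank '[0,0,0,0,0,-0.004,0, 0,0,0,0,0,-0.004,0, 0,0,0,0,0,-0.004,0, 0,0,0,0,0,-0.002,0, 0,0,0,0,0,0,0]'
```

```text
pad edge top [ 0.61563045 -0.03380095  0.086     ] left [ 0.5952957  -0.03434319  0.086     ] right [ 0.61547876 -0.05443555  0.086     ]
tip end [ 0.64332452 -0.08663863  0.074     ]
fingertip L,R [ 0.60386707 -0.03407613  0.1026    ] [ 0.61389478 -0.0440453   0.1026    ]
time_s: 7.85
position: [0.6026, -0.0457, 0.1007]
tool_rot: [[0.71, -0.704, -0.001], [-0.704, -0.71, -0.003], [0.001, 0.003, -1.0]]
ft_force: [0.4, 0.2, -0.3]
grip_width: -0.0001
```

Relative to the pad, the fingers sit about 4 mm toward the board side. I'll shift slightly and find contact.

```bash
python3 -m crank '[0,0,0,0.002,0.002,0,0, 0,0,0,0,0,0,0]' |grep -E "pos|for"; for i in 1 2 3; do python3 -m crank '[0,0,0,0,0,-0.001,0, 0,0,0,0,0,0,0]' | grep -E "pos|for"; done
```

```text
position: [0.605, -0.0435, 0.1014]
ft_force: [0.4, 0.2, -0.5]
position: [0.6047, -0.0437, 0.1002]
ft_force: [-0.5, 0.1, -0.4]
position: [0.6048, -0.0438, 0.0993]
ft_force: [-0.1, 0.8, 0.9]
position: [0.6049, -0.0438, 0.0984]
ft_force: [-0.0, -0.0, 3.0]
```

Contact and spring preload came at TCP z of about 0.0985. I'll press about 8 mm, short of the mark, and check.

```bash
python3 -m crank '[0,0,0,0,0,-0.002,0, 0,0,0,0,0,-0.002,0, 0,0,0,0,0,-0.002,0, 0,0,0,0,0,-0.002,0, 0,0,0,0,0,0,0, 0,0,0,0,0,0,0]'
python3 - <<'E'
from h import *
w=grab('wrist','w4');T=np.array([.6433,-.0866,0])
for z in(.074,.065,.062,.06,.058):print(z,proj(w,T+[0,0,z],True))
w3=load('w3'); f=lambda w:cv2.resize(w['frame'][:,:,::-1][190:270,270:370],None,fx=5,fy=5,interpolation=cv2.INTER_CUBIC)
cv2.imwrite('pics/w4v.png',f(w))
E
```

```text
time_s: 9.25
position: [0.6054, -0.0442, 0.0907]
tool_rot: [[0.71, -0.704, 0.002], [-0.704, -0.71, -0.004], [0.004, 0.001, -1.0]]
ft_force: [1.7, -2.9, 5.6]
grip_width: 0.0003
0.074 [354.92796085 244.89543606]
0.065 [350.64910131 237.5584511 ]
0.062 [349.29243645 235.24451963]
0.06 [348.40644166 233.73653319]
0.058 [347.53486129 232.25550888]
```

View pics/w4v.png

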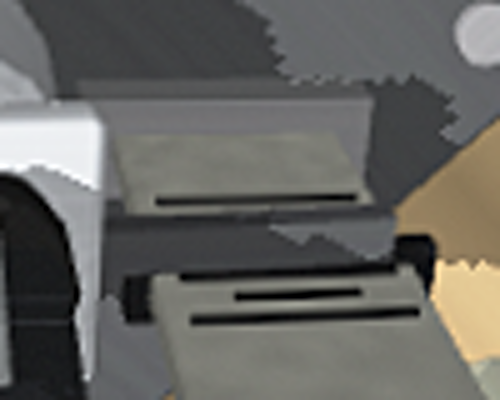

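The pointer end is at crop (397,235), at z of about 0.063, which agrees with the commanded drop. The clip's upper edge on the inner face is at crop y of about 272. Now I'll tie that edge to the board top (104 mm) in the same picture.

```bash
python3 - <<'E'
from h import *
w=load('w4');g=cv2.cvtColor(w['frame'],cv2.COLOR_RGB2GRAY)
for x in(320,335,347):print(x,*g[232:310,x])
E
```

```text
320 79 47 43 63 66 65 65 64 62 64 66 60 18 43 109 125 65 0 115 139 87 13 37 135 124 124 124 125 124 121 123 124 125 125 125 123 121 121 120 122 129 74 27 31 34 32 34 36 31 32 53 64 63 22 25 25 27 26 26 24 27 28 30 30 29 30 31 29 30 30 29 34 33 37 34 34 36 34
335 57 58 76 104 103 92 60 62 64 66 60 27 9 68 140 104 0 52 141 119 47 18 106 130 124 124 124 125 125 125 124 123 124 124 124 122 120 118 118 121 123 124 124 126 136 79 25 29 33 33 32 26 27 28 28 29 28 28 26 29 27 28 28 25 27 30 29 27 26 26 30 31 29 28 31 27 28 29
347 55 76 97 100 98 102 101 105 92 64 41 7 39 106 131 121 119 120 128 76 0 51 135 122 120 119 118 120 119 118 119 119 120 122 124 126 128 125 122 120 119 119 118 120 118 119 119 117 116 121 125 142 47 23 31 33 34 33 34 33 28 34 34 35 33 35 33 33 31 35 33 32 33 32 33 35 32 27
```

```bash
python3 - <<'E'
from h import *
w=load('w3');v=load('w4');g=cv2.cvtColor(w['frame'],cv2.COLOR_RGB2GRAY)
for x in(312,320,328):print(x,*g[205:270,x])
n=np.array([.7071,.7071,0])
# plane from outer measurements (w1): outer face corner minus 4 mm
for nm,p0 in(('w1',np.array([.625,-.084,.104])+n*.004),):
  for x,y in((320,248.9),(335,248.1),(347,252)): print(nm,'short/long tick w4',planez(v,p0,n,x,y).round(4))
  for x,y in((320,245.7),(335,244.7),(347,244)): print(nm,'junction w4',planez(v,p0,n,x,y).round(4))
E
```

```text
312 116 118 118 119 131 19 68 107 0 111 68 55 57 71 105 101 102 96 56 60 60 73 100 78 33 100 126 122 122 122 121 122 122 123 121 119 117 117 118 120 120 121 122 122 120 117 115 110 133 157 162 161 156 158 153 147 190 183 182 181 184 185 185 187 189
320 118 118 117 120 130 0 73 101 17 102 67 56 57 76 104 99 99 102 88 57 58 80 103 62 45 111 126 122 122 119 117 117 121 125 123 121 119 119 118 119 117 115 117 121 124 124 123 113 145 163 165 161 160 158 151 167 192 186 184 183 183 182 183 182 181
328 117 117 119 123 124 7 82 132 129 120 59 54 59 82 102 99 99 97 96 99 97 105 105 39 54 123 125 120 120 122 120 120 119 120 120 117 114 115 118 117 120 121 122 123 121 122 118 117 152 162 161 158 159 156 146 199 203 198 196 194 192 191 188 189 186
w1 short/long tick w4 [ 0.625  -0.0783  0.0654]
w1 short/long tick w4 [ 0.6318 -0.0851  0.065 ]
w1 short/long tick w4 [ 0.6363 -0.0896  0.0701]
w1 junction w4 [ 0.6255 -0.0789  0.0615]
w1 junction w4 [ 0.6325 -0.0858  0.0609]
w1 junction w4 [ 0.6382 -0.0916  0.0606]
```

```bash
python3 - <<'E'
from h import *
w=load('w3');v=load('w4');n=np.array([.7071,.7071,0])
for x,t,e in((312,228.7,252.5),(320,228.5,252.5),(328,228.3,252.7)):
    A=onz(w,x,e,.104,True);print('plane off',A@n,(np.array([.625,-.084,0])+n*.004)@n,'tick',planez(w,A,n,x,t)[2])
for (x,y) in((320,253.4),(335,252.9)): print('long tick w4',planez(v,A,n,x,y)[2])
for (x,y) in((320,245.7),(335,244.7),(347,244)): print('junction w4',planez(v,A,n,x,y)[2], 'tip y at z', )
E
```

```text
plane off 0.3891241598938804 0.3865410232799999 tick 0.07480267583671471
plane off 0.3889716193579492 0.3865410232799999 tick 0.07442130472376929
plane off 0.38866093906325794 0.3865410232799999 tick 0.07376373182089827
long tick w4 0.07390486159151735
long tick w4 0.07394217771608139
junction w4 0.06510796298676752 tip y at z
junction w4 0.06446814908046938 tip y at z
junction w4 0.06416056863568495 tip y at z
```

```bash
python3 - <<'E'
from h import *
v=load('w4');w=load('w3');n=np.array([.7071,.7071,0]);t=np.array([.7071,-.7071,0]);A=onz(w,320,252.5,.104,True)
for (x,y) in((320,253.4),(320,249),(335,243.8),(320,244.3)): print('ticks',planez(v,A,n,x,y)[2])
for off in(-.002,):print('clip end',planez(v,A+n*off,n,353.6,242.8))
c0=A-n*.002; c0=c0+t*((np.array([.625,-.084,0])-c0)@t)  # board centre
for mz in(.058,.06,.062):
  c=c0.copy();c[2]=mz
  for d in(.004,.005):
    q=np.array([proj(v,c+t*.0195+n*a+np.array([0,0,b]),True) for a in(-d,d) for b in(-.002,.002)]);print(mz,d,'right y',q[:,1].min().round(1),q[:,1].max().round(1),'x',q[:,0].min().round(1),q[:,0].max().round(1))
f=v['frame'];g=cv2.cvtColor(f,cv2.COLOR_RGB2GRAY)
print(g[232:254,349:360])
E
```

```text
ticks 0.07439687928242017
ticks 0.06947979592936124
ticks 0.0639010390903508
ticks 0.06395220835207377
clip end [ 0.64173803 -0.09447221  0.06013924]
0.058 0.004 right y 234.2 248.0 x 351.3 354.8
0.058 0.005 right y 232.9 249.4 x 351.1 355.0
0.06 0.004 right y 235.7 249.6 x 352.1 355.7
0.06 0.005 right y 234.3 250.9 x 351.9 356.0
0.062 0.004 right y 237.2 251.2 x 353.0 356.7
0.062 0.005 right y 235.8 252.6 x 352.8 356.9
[[118 136 131 131 130 131 130 129 128 129 127]
 [108 134 132 130 131 131 131 130 130 129 128]
 [116 134 132 133 132 132 131 131 129 129 128]
 [122 139 138 138 138 138 135 135 132 129 128]
 [119 114 112 111 110 104 111 136 135 132 129]
 [ 41  12   5   1   6   1   8  85 135 135 130]
 [ 16  11  16  13  17  17  12  39 108 134 132]
 [ 23  20  20  23  25  27  30  16  86 132 133]
 [ 14  21  23  24  22  25  31  24  91 134 132]
 [ 19  14  20  20  20  24  20  11  85 127 127]
 [ 36  44  46  28  18  19  16   1 183 206 115]
 [ 70 107 110  97  11  17  13  33 220 219 201]
 [ 80 139 137 128  40  13  12  44 219 211 206]
 [117 131 127 128 101  38   1  38 219 208 204]
 [127 126 126 126 127  77   0  94 219 206 203]
 [123 121 120 121 127  92   8 159 213 202 203]
 [120 119 118 118 120 126  43 161 209 200 200]
 [119 122 121 119 119 121  84 210 204 200 199]
 [132 133 131 127 121 121 115 146 207 199 198]
 [ 67  64  61  57  72 122 121 122 195 203 198]
 [  4   6   9   7   2 127 126 124 152 190 199]
 [ 67  76  82  86  87 130 126 121 121 174 203]]
```

```bash
python3 - <<'E'
from h import *
v=load('w4');w=load('w3');n=np.array([.7071,.7071,0]);A=onz(w,320,252.5,.104,True)
for y in(241.7,242,242.3):print(y,planez(v,A,n,350.5,y)[2])
for o in(.001,.002,.003,.004):print(o,planez(v,A+n*o,n,351,236.5)[2])
E
```

```text
241.7 0.06201443881912094
242 0.06239008946478308
242.3 0.06276439204907622
0.001 0.05709818659184504
0.002 0.058891743117767265
0.003 0.06068529964368932
0.004 0.06247885616961141
```

All the evidence gives mark_round at about 0.0603. The 5 mm ticks read 74.4, 69.5 and 63.9, so the scale is sound. The pointer is now at about 0.063, so I'll press 1.9 mm more and hold.

```bash
python3 -m crank '[0,0,0,0,0,-0.001,0, 0,0,0,0,0,-0.0009,0, 0,0,0,0,0,0,0, 0,0,0,0,0,0,0]' | grep -E "pos|for"
python3 - <<'E'
from h import *
w=grab('wrist','w5');g=cv2.cvtColor(w['frame'],cv2.COLOR_RGB2GRAY)
for z in(.0625,.0605,.0585):print(z,proj(w,np.array([.6433,-.0866,z]),True))
print(proj(w,np.array([.6433,-.0866,.0603])+[.0035,.0035,0],True),proj(w,np.array([.6433,-.0866,.0603])-[.0035,.0035,0],True))
cv2.imwrite('pics/w5v.png',cv2.resize(w['frame'][:,:,::-1][205:275,280:380],None,fx=6,fy=6,interpolation=cv2.INTER_CUBIC))
E
```

```text
position: [0.6055, -0.0442, 0.0889]
ft_force: [2.5, -1.4, 6.1]
0.0625 [350.12166885 237.02320997]
0.0605 [349.21960909 235.48393291]
0.0585 [348.33229267 233.97234212]
[350.19404317 228.23899882] [348.05570775 242.24960793]
```

View pics/w5v.png

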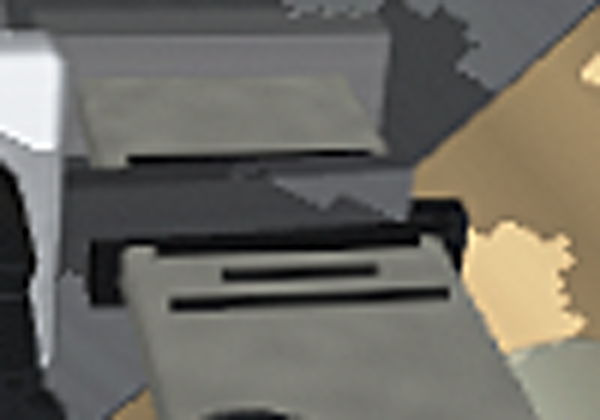

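The pointer end is at crop (410,195), with the clip edge just below it. The TCP drop of 9.6–10.1 mm puts the pointer at 0.060–0.0607 against the mark at 0.0603. I'll hold for a second, then release.

```bash
python3 -m crank '[0,0,0,0,0,0,0, 0,0,0,0,0,0,0, 0,0,0,0,0,0,0, 0,0,0,0,0,0,0, 0,0,0,0,0,0,0, 0,0,0,0,0,0,0, 0,0,0,0,0,0,0, 0,0,0,0,0,0,0, 0,0,0,0,0,0,0]' | grep -E "time|pos|for"
python3 -m crank '[0,0,0,0,0,0.002,0, 0,0,0,0,0,0.002,0, 0,0,0,0,0,0.002,0, 0,0,0,0,0,0.002,0, 0,0,0,0,0,0.002,0, 0,0,0,0,0,0.002,0, 0,0,0,0,0,0.002,0, 0,0,0,0,0,0.015,0, 0,0,0,0,0,0.02,0, 0,0,0,0,0,0.02,0, 0,0,0,0,0,0.02,0, 0,0,0,0,0,0.02,0, 0,0,0,0,0,0.02,0, 0,0,0,0,0,0,0]'; python3 fix.py -135
python3 - <<'E'
from h import *
w=grab('wrist','w6'); d=grab('top','t6')
E
```

```text
time_s: 10.65
position: [0.6055, -0.0443, 0.0889]
ft_force: [2.4, -2.4, 6.5]
time_s: 12.05
position: [0.6052, -0.0436, 0.2194]
tool_rot: [[0.71, -0.704, 0.003], [-0.704, -0.71, -0.004], [0.005, 0.0, -1.0]]
ft_force: [0.1, 0.4, 0.5]
grip_width: -0.0002
turn [ 5.8000e-03 -3.0000e-04 -1.5753e+00] pos [ 0.60524646 -0.04364036  0.21937634] q [-15.2  28.5  67.5  -0.2  83.7  29.5] F [0.06280572 0.36971322 0.47168213]
```

Now the square pad, with the mirrored orientation.

```bash
python3 -m crank '[0.005,0,-0.1432,0,0.0175,0,0, 0,0,-0.1432,0,0.0175,0,0, 0,0,-0.1432,0,0.0175,0,0, 0,0,-0.1432,0,0.0175,0,0, 0,0,-0.1432,0,0.0175,0,0, 0,0,-0.1432,0,0.0175,0,0, 0,0,-0.1432,0,0.0175,0,0, 0,0,-0.1432,0,0.0175,0,0, 0,0,-0.1432,0,0.0175,0,0, 0,0,-0.1432,0,0.0175,0,0, 0,0,-0.1432,0,0.0175,0,0, 0,0,0,0,0,-0.017,0, 0,0,0,0,0,-0.017,0, 0,0,0,0,0,-0.017,0, 0,0,0,0,0,-0.017,0, 0,0,0,0,0,-0.017,0, 0,0,0,0,0,-0.017,0, 0,0,0,0,0,0,0, 0,0,0,0,0,0,0]'
python3 fix.py -135; python3 - <<'E'
from h import *
w=grab('wrist','w7')
for nm,p in(('pad',(.604,.151,.086)),('tip',(.6427,.1905,.074))):print(nm,proj(w,np.array(p),True))
a=w['frame'][:,:,::-1]; cv2.imwrite('pics/w7v.png',cv2.resize(a[150:330,110:340],None,fx=3.3,fy=3.3,interpolation=cv2.INTER_CUBIC))
E
```

```text
time_s: 14.05
position: [0.6044, 0.1488, 0.1146]
tool_rot: [[-0.707, -0.707, -0.0], [-0.707, 0.707, 0.0], [-0.0, 0.0, -1.0]]
ft_force: [-0.4, 0.3, 0.2]
grip_width: -0.0002
turn [-0.0002 -0.0001  0.0001] pos [0.60436861 0.14878656 0.1146411 ] q [  2.9  35.5  73.1   0.   71.4 137.9] F [-0.36598547  0.34728147  0.16110293]
pad [253.47980459 233.51324894]
tip [168.83721921 224.1354637 ]
```

View pics/w7v.png

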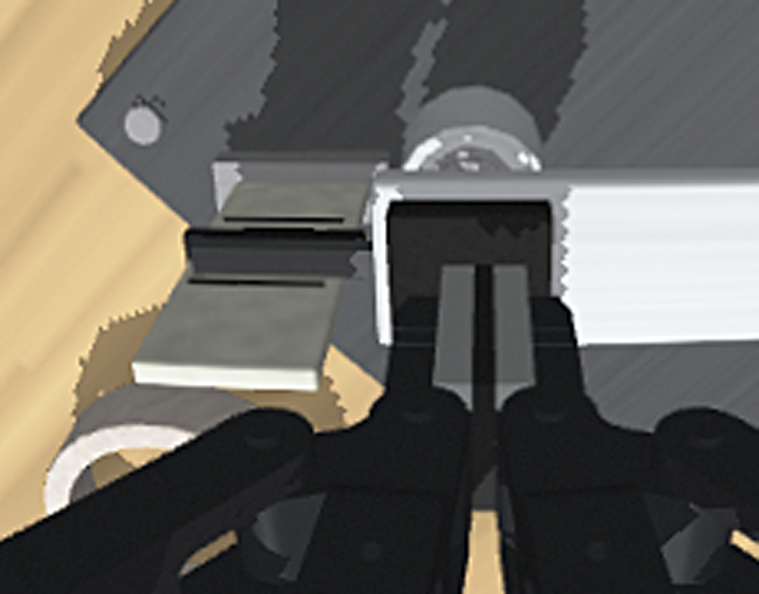

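```bash
python3 - <<'E'
from h import *
w=load('w7');P=lambda x,y:((x-1.6)/3.3+110,(y-1.6)/3.3+150)
print('pad L/R',onz(w,*P(389,240),.086,True),onz(w,*P(551,240),.086,True),'top',onz(w,*P(469,203),.086,True))
print('finger',onz(w,*P(441,265),.1006,True),onz(w,*P(532,265),.1006,True))
g=cv2.cvtColor(w['frame'],cv2.COLOR_RGB2GRAY)
n=np.array([.7071,-.7071,0])
for x in(185,195,201):print(x,*g[205:272,x])
print(g[212:236,164:176])
E
```

```text
pad L/R [0.62004997 0.15656297 0.086     ] [0.59973898 0.13617441 0.086     ] top [0.61510005 0.14132869 0.086     ]
finger [0.61493469 0.14767089 0.1006    ] [0.60447051 0.13720026 0.1006    ]
185 116 127 117 118 119 119 118 115 113 118 106 21 93 110 3 13 18 30 45 45 57 65 61 60 62 63 60 56 95 108 0 76 128 121 120 118 117 115 120 120 122 121 120 118 117 118 115 112 112 114 118 121 121 120 116 123 158 236 240 239 242 250 236 121 110 119 106
195 109 116 122 121 117 113 114 117 116 119 122 7 83 128 5 13 16 33 48 44 50 64 61 60 62 62 61 58 85 101 36 56 120 119 117 120 121 123 123 121 121 119 113 113 112 114 116 117 118 116 115 115 114 114 111 115 140 209 237 237 240 248 255 99 118 123 126
201 111 119 119 118 115 115 117 115 115 120 129 0 76 136 4 12 17 25 50 45 50 64 61 60 62 62 61 57 80 102 52 49 112 119 118 119 120 121 121 119 114 116 114 113 115 115 118 119 117 119 119 120 119 119 115 114 137 192 237 236 237 243 255 155 120 127 128
[[ 97  97 100  99 100  99  97  96  97  97  95 110]
 [ 95  98  99 100  99  97  98  96  97  99  95  86]
 [ 88  94  98  98  97  97  96  96 100  98  94  90]
 
[... 370 characters left out ...]
 39  43  46  44  46  42  39  37  37]
 [220 143  33  38  43  45  44  46  46  44  46  46]
 [219 192  50  33  43  43  42  43  43  43  43  43]
 [217 195  59  36  64  63  64  62  62  63  62  61]
 [215 233  86  33  64  61  62  63  64  63  63  62]
 [214 230  96  29  60  60  62  60  60  61  61  59]
 [212 225 118  62  59  58  61  59  61  60  61  60]
 [210 221 136 105  75  59  62  61  61  61  64  63]
 [210 219 161 126  81  57  61  62  63  62  62  62]
 [211 206 142 115  92  56  61  62  60  61  61  61]
 [208 168 118 117  92  63  66  66  73  69  68  66]
 [197 133 113 109  95  86  87  87 100  99 100  99]
 [160 117 108  71  57  64  67  72  75  79  82  86]
 [118 117  96  39  16  18  17  17  14  12  10  11]]
```

```bash
python3 - <<'E'
from h import *
w=load('w7');n=np.array([.7071,-.7071,0])
for x,e in((185,261.3),(195,261.4),(201,261.5)):
    A=onz(w,x,e,.104,True);print('plane',A@n,'ticks',[planez(w,A,n,x,y)[2].round(4) for y in(235.4,216.1)],'clip low edge',[planez(w,A+n*o,n,x,218.7)[2].round(4) for o in(.0015,.002,.0025,.003)])
E
python3 -m crank '[0,0,0,0.0015,0.0015,-0.004,0, 0,0,0,0,0,-0.004,0, 0,0,0,0,0,-0.004,0, 0,0,0,0,0,0,0, 0,0,0,0,0,0,0]' | grep -E "pos|for"
```

```text
plane 0.3113461536355974 ticks [np.float64(0.0733), np.float64(0.0431)] clip low edge [np.float64(0.0508), np.float64(0.0518), np.float64(0.0529), np.float64(0.0539)]
plane 0.3115462268780474 ticks [np.float64(0.0733), np.float64(0.0432)] clip low edge [np.float64(0.0509), np.float64(0.052), np.float64(0.053), np.float64(0.0541)]
plane 0.3116186733648375 ticks [np.float64(0.0732), np.float64(0.0432)] clip low edge [np.float64(0.0509), np.float64(0.052), np.float64(0.053), np.float64(0.0541)]
position: [0.6062, 0.1503, 0.1033]
ft_force: [-0.1, 0.1, 0.0]
```

The ticks read 73.3 and 43.2 against presumably 74 and 44, so I correct by 0.8 mm. mark_square is at about 0.054–0.055. Next I'll find contact.

```bash
python3 -m crank '[0,0,0,0,0,-0.002,0, 0,0,0,0,0,0,0]' | grep -E "pos|for";for i in 1 2 3 ; do python3 -m crank '[0,0,0,0,0,-0.001,0, 0,0,0,0,0,0,0]' | grep -E "pos|for"; done
```

```text
position: [0.6062, 0.1503, 0.1012]
ft_force: [-1.3, 0.1, 0.5]
position: [0.6062, 0.1503, 0.1002]
ft_force: [-0.5, 0.1, 0.7]
position: [0.6063, 0.1503, 0.0993]
ft_force: [-0.3, -0.4, -0.3]
position: [0.6064, 0.1503, 0.0985]
ft_force: [0.4, 0.9, 3.0]
```

```bash
python3 -m crank '[0,0,0,0,0,-0.002,0, 0,0,0,0,0,-0.002,0, 0,0,0,0,0,-0.002,0, 0,0,0,0,0,-0.002,0, 0,0,0,0,0,-0.002,0, 0,0,0,0,0,-0.0015,0, 0,0,0,0,0,0,0, 0,0,0,0,0,0,0]'| grep -E "time|pos|for"
python3 - <<'E'
from h import *
w=grab('wrist','w8'); T=np.array([.6427,.1905,0])
for z in(.06,.058,.056,.054):print(z,proj(w,T+[0,0,z],True))
cv2.imwrite('pics/w8v.png',cv2.resize(w['frame'][:,:,::-1][205:275,140:240],None,fx=6,fy=6,interpolation=cv2.INTER_CUBIC))
g=cv2.cvtColor(w['frame'],cv2.COLOR_RGB2GRAY)
for x in(170,180,190):print(x,*g[215:270,x])
print(g[218:245,155:170])
E
```

```text
time_s: 16.2
position: [0.6071, 0.1508, 0.0874]
ft_force: [3.3, 2.9, 6.0]
0.06 [168.76996621 234.51959972]
0.058 [169.62034226 233.00530431]
0.056 [170.45652454 231.51862896]
0.054 [171.27880914 230.05891911]
170 163 155 150 145 131 124 112 109 106 96 96 88 91 93 90 93 99 86 36 41 51 60 62 63 61 62 61 62 58 110 122 123 118 69 13 99 121 118 119 122 124 125 22 30 95 124 121 119 117 117 117 116 114 114 116
180 110 107 105 103 101 115 125 120 118 119 119 118 118 117 113 115 114 122 54 40 43 51 64 61 59 61 62 61 65 55 16 64 129 100 0 60 136 111 17 40 109 135 76 6 62 125 120 119 119 118 117 116 114 117 118
190 111 110 110 108 108 110 117 117 118 119 118 115 115 114 114 116 117 123 83 43 43 41 64 62 59 61 60 63 63 63 44 43 107 112 44 24 125 134 33 6 80 132 116 18 39 104 122 117 120 120 120 120 119 121 121
[[ 99  97 100  99  99  99  99  98  97 100  98  98  97  97  89]
 [ 98  99 101  99  99  98  97  98  99  99  98  98  97  97  90]
 [ 98  99 100  99  98  96  99  98  99  98  98  98  98  99  91]
 [ 98 100  99  98  98  98  98  99  97  98  97 100  99  98  92]
 [ 99  99  99  99  97  98  99  98  98 
[... 711 characters left out ...]
2  36]
 [196 197 199 201 202 204 208 214 195 119  86  94  77  42  40]
 [197 198 199 201 204 205 208 213 217 202 142  85  64  47  50]
 [198 199 200 204 207 211 220 225 229 232 221 157  81  55  61]
 [200 201 203 206 213 225 122 116 127 136 145 137  94  58  62]
 [202 203 205 210 217 120   0   0   0  12  25  34  53  60  60]
 [203 205 207 217 169  43   1   6   9  12  10   3  34  58  61]
 [204 205 209 214 149   2  18  23  23  23  14  16  37  59  64]
 [204 206 209 212 145  25  43  47  49  50  43  18  27  54  63]
 [206 208 209 221 184  21  40  47  44  44  44  38  25  52  64]
 [207 207 210 219 193  35  38  45  43  55  54  59  51  55  63]
 [208 207 211 215 203  78  36  41  33  98  98 110 104 105 111]]
```

View pics/w8v.png

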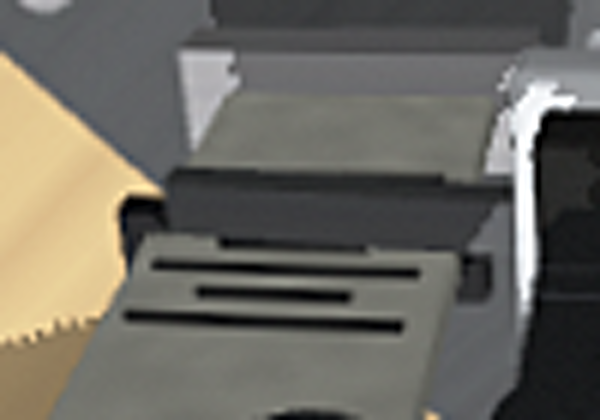

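```bash
python3 - <<'E'
from h import *
w7=load('w7');w=load('w8');n=np.array([.7071,-.7071,0]);A=onz(w7,195,261.4,.104,True)
print('ticks 74 69 64 59',[planez(w,A,n,180,y)[2].round(4) for y in(258,253.3,249,245)])
print('junction',[planez(w,A,n,165.3,y)[2].round(4) for y in(242.8,243.2,243.5)])
print('low',[planez(w,A+n*o,n,163,237.3)[2].round(4) for o in(.0015,.002,.0025)])
r=load('w3');T=onz(w7,168.3,226,.074,True)
E
```

```text
ticks 74 69 64 59 [np.float64(0.0732), np.float64(0.068), np.float64(0.0631), np.float64(0.0582)]
junction [np.float64(0.0562), np.float64(0.0567), np.float64(0.0571)]
low [np.float64(0.0518), np.float64(0.0527), np.float64(0.0536)]
```

With the ticks as the scale, mark_square is at about 0.055. The pointer is now at about 0.058, so I'll press 2.2 mm more, check and hold.

```bash
python3 -m crank '[0,0,0,0,0,-0.0012,0, 0,0,0,0,0,-0.001,0, 0,0,0,0,0,0,0, 0,0,0,0,0,0,0]'| grep -E "time|pos|for"
python3 - <<'E'
from h import *
w=grab('wrist','w9')
cv2.imwrite('pics/w9v.png',cv2.resize(w['frame'][:,:,::-1][205:275,140:240],None,fx=6,fy=6,interpolation=cv2.INTER_CUBIC))
E
```

```text
time_s: 16.65
position: [0.6072, 0.1508, 0.0854]
ft_force: [2.5, 3.3, 6.7]
```

View pics/w9v.png

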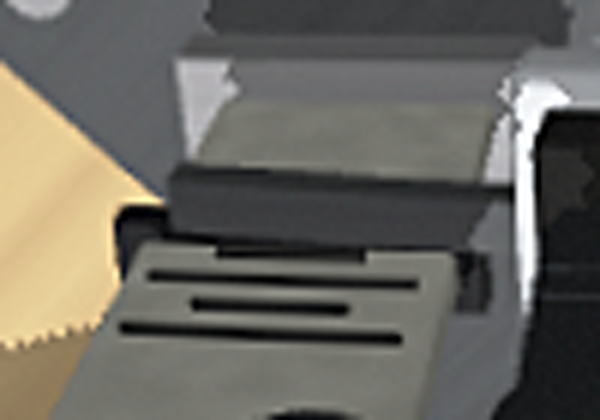

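```bash
python3 - <<'E'
from h import *
for n,x in(('w4',slice(343,356)),('w5',slice(342,355))):
    g=cv2.cvtColor(load(n)['frame'],cv2.COLOR_RGB2GRAY);print(n);print(g[228:248,x])
for n,x in(('w9',slice(160,173)),):
    g=cv2.cvtColor(load(n)['frame'],cv2.COLOR_RGB2GRAY);print(n);print(g[229:248,x])
E
```

```text
w4
[[115  75  59  65  63  67  64  59  62  93 129 135 131]
 [135  94  62  62  63  65  63  61  96 131 133 131 128]
 [121  96  66  61  60  59  57  92 130 135 132 130 129]
 [ 53  56  58  59  58  73 101 129 135 132 131 130 129]
 [ 56  57  57  56  55  73 118 136 131 131 130 131 130]
 [ 68  68  67  77  76  77 108 134 132 130 131 131 131]
 [ 92  93  93 100  97  97 116 134 132 133 132 132 131]
 [102 102 102 102 100 101 122 139 138 138 138 138 135]
 [100  99  98  98  98 109 119 114 112 111 110 104 111]
 [100  99 100  99 102  91  41  12   5   1   6   1   8]
 [ 97  97  96  98 101  80  16  11  16  13  17  17  12]
 [ 98  96  97 100 105  81  23  20  20  23  25  27  30]
 [101 102 103 106  92  44  14  21  23  24  22  25  31]
 [111 112 100  59  64  44  19  14  20  20  20  24  20]
 [ 41  36  38  39  41  23  36  44  46  28  18  19  16]
 [ 10  10   9   9   7   3  70 107 110  97  11  17  13]
 [ 25  31  33  38  39  40  80 139 137 128  40  13  12]
 [ 91  96 100 103 106 105 117 131 127 128 101  38   1]
 [132 131 131 132 131 130 127 126 126 126 127  77   0]
 [124 123 123 124 121 123 123 121 120 121 127  92   
[... 1456 characters left out ...]
33  85  93  98  85  58  55  54  56  52]
 [205 208 215 209 129  83  91  86  65  60  61  63  63]
 [209 213 215 220 216 159  88  85  64  58  61  61  61]
 [214 224 230 235 238 239 207 118  73  59  59  60  60]
 [114  53  42  46  48  61  78  65  59  61  61  62  63]
 [ 10   0   1   2   2   5   0   7  48  64  62  62  62]
 [  1  14  15  11  16  14  15   9  49  67  64  63  62]
 [ 30  35  35  33  32  24  21  18  40  64  66  65  65]
 [ 39  48  48  48  49  40  24  16  26  47  52  53  66]
 [ 39  44  45  41  41  41  39   8  10  11  10   8   8]
 [ 36  43  40  56  88  87  82  70  64  58  51  43  36]
 [ 32  41  45  96 123 121 123 124 127 128 129 129 130]
 [ 31  38  71 114 120 115 117 118 120 120 122 121 121]]
```

The pointer-to-clip offsets in pixels for the square now (7.1 and 1.2) are slightly short of the round's at its mark (7.3 and 2.1). I'll add 0.4 mm of press, hold for a second, and release.

```bash
python3 -m crank '[0,0,0,0,0,-0.0004,0, 0,0,0,0,0,0,0, 0,0,0,0,0,0,0, 0,0,0,0,0,0,0, 0,0,0,0,0,0,0, 0,0,0,0,0,0,0, 0,0,0,0,0,0,0, 0,0,0,0,0,0,0, 0,0,0,0,0,0,0, 0,0,0,0,0,0,0, 0,0,0,0,0,0,0, 0,0,0,0,0,0,0]'| grep -E "time|pos|for"
python3 -m crank '[0,0,0,0,0,0.002,0, 0,0,0,0,0,0.002,0, 0,0,0,0,0,0.002,0, 0,0,0,0,0,0.002,0, 0,0,0,0,0,0.002,0, 0,0,0,0,0,0.002,0, 0,0,0,0,0,0.002,0, 0,0,0,0,0,0.002,0, 0,0,0,0,0,0.002,0, 0,0,0,0,0,0.015,0, 0,0,0,0,0,0.02,0, 0,0,0,0,0,0.02,0, 0,0,0,0,0,0.02,0, 0,0,0,0,0,0.02,0, 0,0,0,0,0,0.02,0, 0,0,0,0,0,0,0, 0,0,0,0,0,0,0]'| grep -E "time|pos|for"
python3 - <<'E'
from h import *
d=grab('scene','s9'); a=load('scene0')
# mount comparison on region, before/after
A=cv2.cvtColor(a['frame'],cv2.COLOR_RGB2GRAY);B=cv2.cvtColor(d['frame'],cv2.COLOR_RGB2GRAY)
for r in((225,265,255,300),(155,200,205,225),(170,200,205,240),(205,245,270,300)):
    p=cv2.phaseCorrelate(A[r[0]:r[1],r[2]:r[3]].astype(np.float32),B[r[0]:r[1],r[2]:r[3]].astype(np.float32));print(r,p)
cv2.imwrite('pics/s9v.png',cv2.resize(np.hstack([x['frame'][155:265,190:340,::-1] for x in(a,d)]),None,fx=2.6,fy=2.6,interpolation=cv2.INTER_CUBIC))
E
```

```text
time_s: 17.9
position: [0.6072, 0.1508, 0.085]
ft_force: [3.0, 2.9, 6.9]
time_s: 19.6
position: [0.6058, 0.1501, 0.2163]
ft_force: [-0.1, 0.1, -0.6]
(225, 265, 255, 300) ((0.5558983765505765, -0.02210789081896891), 0.951525509721703)
(155, 200, 205, 225) ((-0.010295390687952377, 0.4615482512971738), 0.9945998456743028)
(170, 200, 205, 240) ((0.12679956965061479, 0.0417519384163203), 1.000283243921068)
(205, 245, 270, 300) ((-0.08317432439237393, 0.0457550052058977), 0.9670755485693614)
```

```bash
python3 -c "
from rig import *
print(close_job())"
```

```text
the job is handed in; nothing more can be done
None
```

I pressed the round pad and then the square pad straight down to their clips with the shut fingertips, held each for about a second, and let each spring back. The job was handed in at about 19.7 s with the arm about 13 cm above the square pad, touching nothing.

| Pad | Estimated mark height | Pad drop | Estimated pointer height | Hold | Force at hold |
|---|---|---|---|---|---|
| Round | about 60 mm | about 10 mm | 60.0–60.7 mm | about 1.2 s | about 6.5 N |
| Square | 54–55.5 mm | about 13.8 mm | 54.5–55.2 mm | about 1.1 s at the final depth | about 7 N |

- **Accuracy:** the pointer heights come from the tool's travel after contact, not from a direct reading. My estimates of the square mark disagreed by about 1.5 mm: 54.0 from the outer side, 53.7–54.8 and 55.5 from the inner side. The round ones agreed to about 0.5 mm. The last pixel check had suggested both pointers were about 1 mm short of level. I then pressed the square pad 0.4 mm more and left the round as it was.
- **Pauses on the way down:** I stopped about 2–3 mm of pointer travel short of each mark to look, then pressed on to the final depth.
- **After release:** the force returned to about zero both times. I did not read the pointers back at rest.
- **Mount and nearby things:** four scene-image patches around the mount shifted by at most 0.6 pixel, roughly 1–1.5 mm. Two patches moved under 0.15 pixel and two about 0.5. I took this as noise or shadow, so a shift of that size isn't excluded. I could not view the final comparison picture because the 12-picture limit had been reached.

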